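# Slide a refill bottle to its capping mark, bottom the cap, back it off, hold

## Task

Slide the refill bottle along its channel, without lifting it, from the white mark until it is centred on the yellow mark. There, screw the orange cap clockwise until it bottoms out, then back it off a quarter turn so the bottle can vent, and finish while still holding the cap between the fingers in that position. Leave everything else on the bench where it is.

Things in the scene. Friction and masses are not known exactly. Their poses are not given: they have to be found in the camera images.
- channel: Fixed guide channel, slick grey plastic (friction about 0.2), 400 mm along its own y, 110 mm wide in x, open at both ends. Origin: centre of its underside, on the bench. Floor 8 mm above the origin; two steel side rails along y (12 mm thick, tops 26 mm above the origin), 62 mm apart inside, keep the bottle straight with 1 mm of play each side.
- fill_mark: White painted mark across floor and rails of the channel (100 mm along the channel's y), flat paint, cannot be felt. Origin: its centre on the channel floor; axes as the channel's. The bottle starts here. The white and the yellow mark may be either way round along the channel.
- cap_mark: Yellow painted mark like the white one, 160 to 240 mm from it along the channel. Origin: its centre on the channel floor; axes as the channel's. The bottle is to be centred on it.
- bottle: Loose pale-blue bottle, dark blue labels, 0.35 to 0.7 kg, standing on the channel floor between the rails, which keep it from turning. 60 mm in own x (across the channel), 90 mm in y (along it), shoulder top 80 mm above its origin (centre of its underside), then a 32 mm neck with the cap on the same axis. Axes within 0.03 rad of the channel's. A red bar on the shoulder points to its -x.
- cap: Orange knurled screw cap, started on the bottle's neck: 44 mm diameter, 26 mm high, z up the bottle's axis. Origin: centre of its underside, 92 mm above the bottle's origin when bottomed out, 0.95 mm more per radian unscrewed (6 mm a turn); 12 mm or more free below it. White stripe on top along the cap's own -x, over the red bar when bottomed out.
- cap_mid (a point): Point on the cap's axis, half way up it (13 mm above its underside), the height to grip.
- thread (a joint): Angle of the cap on the thread, rad: 0 = bottomed out (hard stop), growing as it is unscrewed (counter-clockwise seen from above), 4.5 at most. Starts between 1.9 and 3.4. Turns with about 0.06 N m of friction and stays where it is left.
- spray_bottle: Bystander: loose trigger spray bottle, 56 x 80 mm, 213 mm tall, right of the channel. Origin: centre of its underside.
- cap_tub: Bystander: loose green tub 130 x 100 x 60 mm with white caps in it, left of the channel. Origin: centre of its underside.
- tape_roll: Bystander: loose roll of brown tape lying flat, 100 mm diameter, 48 mm high. Origin: centre of its underside.
- screwdriver: Bystander: loose screwdriver 200 mm long with a red handle, lying along its own x. Origin: underside, mid-length.
- carton: Bystander: loose closed carton 80 x 140 x 80 mm beyond the channel. Origin: centre of its underside.
Mind the look-alikes: they are no part of the job. What is shaped like the bottle but pink is not meant.

How it is judged:
By the outcome, as a careful person would: the job done as asked, in the order asked, and still so for the second after the job is handed in, while the arm keeps its last pose, push and grip.
It also fails if it takes over 54 s, if anything falls off the work surface, if the arm or the gripper's body presses on something with over 40 N, if the wrist force passes 120 N, or if a joint passes its speed limit or range.

## Robot

A 6-joint arm with a two-finger parallel gripper is mounted at the origin on the work surface. World frame = base frame: x ahead of the robot, y to its left, z up, the work surface at z = 0. Lengths are in m, angles in rad, forces in N, time in s.
With the tool pointing down it reaches from about 0.375 to 0.9 m from the base axis. Payload 3.1 kg.
Tool frame: the origin (TCP) lies between the finger pads, 19 mm behind the fingertips; this is the grasp point; z points along the fingers, y is the line along which they close (so a half turn about z gives the same grasp; the last joint's range is limited). The gripper opens to 87 mm and grips with 3 to 60 N. Pads are 19 mm wide; open, the fingers measure 117 mm over their backs; the gripper's body (75 mm by 190 mm) begins 51 mm behind the grasp point.
Start: joints at [-1.369, 0.527, 1.433, -0, 1.181, -0.178], TCP at [0.232, -0.58, 0.241] pointing down, gripper open.
Joint ranges: [-3.08, 3.08], [-0.75, 2.2], [0.22, 2.44], [-1.43, 4.57], [0, 2.65], [-2.85, 2.85]. Speed limits (rad/s): [2.79, 2.79, 3.14, 3.14, 3.14, 3.14].

## Interface

Orientations are given as a unit quaternion [x, y, z, w].
In Python, from rig import get_obs, camera, hand_in gives the robot as it stands.
- The arm moves only by the shell command python3 -m pendant 'ROWS' [FORCE]. ROWS is JSON, a list that holds one entry, the list of rows, each a list of 7 numbers: the shift along the tool's x, y, z in m, then the turn, a rotation vector about the tool's x, y, z in degrees, then the opening, from 0 (shut) to 1 (fully open). In form: [[[x, y, z, ax, ay, az, fingers], ...]]. A call has exactly 5 rows; each row shifts and turns the commanded pose from where the row before left it, along the tool's axes as they then stand; what a row does not reach is not made up. A row lasts 1/8 s, in which the tool goes at most 62.5 mm and 10.7 degrees, less where a joint would pass 70% of its speed; a pose out of reach is approached as far as the arm can. A call with a gripper value outside its range is refused whole. The fingers move at their own pace and stop on an object; FORCE is the grip in N (left out, the last holds). Time passes only in rows, so rows that do not move let the fingers close, or fill a call up. It gives the time, the measured TCP pose, the force, the opening and the grip force at its end, in the units of the state.
- get_obs(): the state, without advancing time (a new reading comes with each control period).
- camera(name): name is "side" or "top"; returns a dict with "img" (420x560x3 uint8, red, green, blue), "intrinsics" (3x3 intrinsics, pixels), "R" (3x3) and "t" (3): a world point X has camera coordinates R X + t. Camera axes: x right, y down, z forward; pixel columns grow to the right and rows downward; lengths in m; the calibration is good to about 2 mm. A picture is of the moment at which its call begins. There is no depth.
- hand_in(): hands the job in; it is judged then, once.
The state is a dict: "time": time; "q": joint angles; "joint_velocities": joint speeds; "joint_torque": joint torques, N m; "position": TCP position; "tool_rot": TCP orientation; "ft_force": force on the tool from outside, world axes, zero at the start; "moment": the same for the moment, N m; "grip_width": finger opening in m; "grip_force": force on a finger pad.
Only numpy, scipy, OpenCV 4.12 (cv2) and the standard library are available. Lean on these libraries where they do the work, as an engineer would, in place of code of your own. Each camera call takes 0.05 s, during which the arm holds its last target. There are 200 camera calls.

## Working session

There is one attempt and no reset: what is moved stays moved. The work goes in short steps, Python scripts to look and compute and a shell command to move; the robot and the scene stay as the last step left them, time stands still between calls to the robot, and variables do not carry over. Pictures are saved under pics/ and viewed, at most 10 in all, crops included, and the job is handed in when it is done.

```bash
ls; mkdir -p pics; python3 - <<'E'
from rig import get_obs,camera
import cv2,numpy as np
for n in("top","side"):
    c=camera(n);cv2.imwrite(f"pics/{n}0.png",c["img"][:,:,::-1]);np.savez(f"{n}0.npz",**c)
    R=c["R"];print(n,c["intrinsics"].round(1).tolist(),(-R.T@c["t"]).round(3),R.round(3).tolist())
o=get_obs();print({k:np.round(v,3).tolist() for k,v in o.items()})
E
```

```text
pics
top [[480.5, 0.0, 292.5], [0.0, 480.5, 209.3], [0.0, 0.0, 1.0]] [ 0.31  -0.008  1.499] [[0.006, -1.0, 0.012], [-0.987, -0.008, -0.163], [0.163, -0.011, -0.986]]
side [[459.9, 0.0, 274.1], [0.0, 459.9, 208.7], [0.0, 0.0, 1.0]] [0.324 0.872 0.745] [[-0.975, -0.222, -0.0], [-0.127, 0.557, -0.821], [0.183, -0.8, -0.571]]
{'time': 0.1, 'q': [-1.368, 0.528, 1.434, -0.0, 1.181, -0.178], 'joint_velocities': [-0.0, -0.001, -0.004, -0.002, -0.0, 0.0], 'joint_torque': [0.0, -44.098, -17.715, 0.063, 0.053, -0.0], 'position': [0.232, -0.58, 0.24], 'tool_rot': [0.982, 0.189, -0.0, -0.001], 'ft_force': [-0.09, -0.26, -0.118], 'moment': [-0.022, -0.007, -0.003], 'grip_force': 0.0, 'grip_width': 0.087}
```

View pics/top0.png

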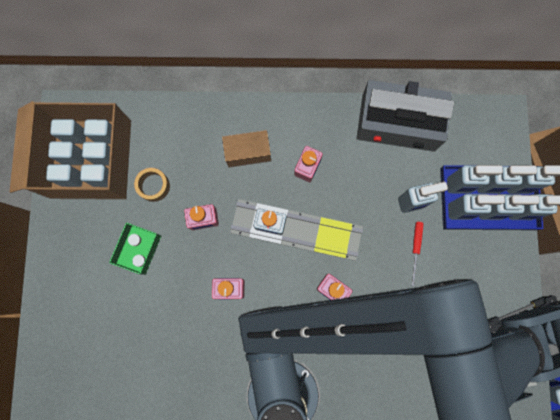

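View pics/side0.png

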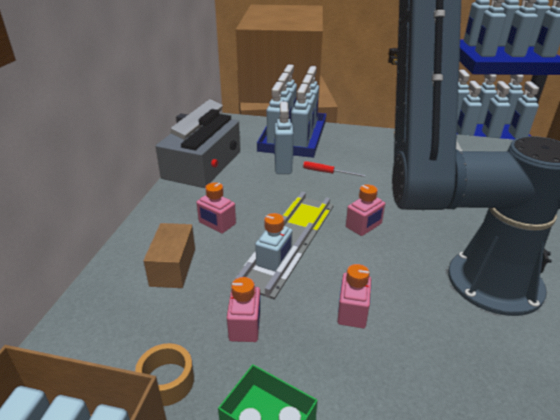

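The top view shows orange caps at (269,219), which is the pale-blue bottle on the white mark in the channel, and on pink look-alikes at (198,215), (309,157), (226,289) and (335,288). The yellow mark is at (335,237). The side view shows the blue bottle at (273,245), with pink ones at (216,208), (366,210), (243,305) and (355,293). I choose the pale-blue one in the channel and will check it in a crop.

```bash
cat > h.py <<'E'
import numpy as np,cv2
def ray(c,uv,z):
    uv=np.atleast_2d(uv).astype(float);K=c["intrinsics"];R=c["R"];t=c["t"]
    d=np.c_[uv,np.ones(len(uv))]@np.linalg.inv(K).T@R; o=-R.T@t
    return o+d*((z-o[2])/d[:,2])[:,None]
def mask(c,lo,hi): return cv2.inRange(cv2.cvtColor(c["img"],cv2.COLOR_RGB2HSV),lo,hi)
def blobs(m,amin=30):
    n,l,s,ce=cv2.connectedComponentsWithStats(m)
    return [(s[i,4],ce[i].round(1).tolist(),s[i,:4].tolist(),l==i) for i in range(1,n) if s[i,4]>=amin]
def load(n): return dict(np.load(n))
E
python3 - <<'E'
from h import *
T=load("top0.npz");S=load("side0.npz")
for nm,c,z in(("top",T,.008),("side",S,.008)):
    for a,ce,b,l in blobs(mask(c,(25,150,100),(35,255,255)),100):
        r=cv2.minAreaRect(np.argwhere(l)[:,::-1].astype(np.float32)); box=cv2.boxPoints(r)
        W=ray(c,box,z)[:,:2];print(nm,"yellow",a,ce,W.round(3).tolist(),ray(c,ce,z).round(4))
    for a,ce,b,l in blobs(mask(c,(5,180,120),(16,255,255)),30): print(nm,"orange",a,ce,b,ray(c,ce,.128).round(4))
a=cv2.resize(T["img"][190:265,225:370],(725,375),interpolation=cv2.INTER_CUBIC)
b=cv2.resize(S["img"][200:290,235:335],(240,216),interpolation=cv2.INTER_CUBIC)
o=np.zeros((591,725,3),np.uint8);o[:375]=a;o[375:,:240]=b
cv2.imwrite("pics/crop0.png",o[:,:,::-1])
E
```

```text
top yellow 145 [336.0, 223.5] [[0.516, -0.113], [0.533, -0.117], [0.51, -0.208], [0.494, -0.204]] [[ 0.5131 -0.1617  0.008 ]]
top yellow 623 [332.3, 238.7] [[0.442, -0.097], [0.508, -0.111], [0.488, -0.203], [0.423, -0.189]] [[ 0.4652 -0.1497  0.008 ]]
top orange 100 [308.0, 157.8] [303, 152, 12, 13] [[ 0.6914 -0.0685  0.128 ]]
top orange 101 [197.2, 213.9] [191, 207, 14, 14] [[0.5216 0.2508 0.128 ]]
top orange 48 [224.0, 286.9] [219, 282, 14, 13] [[0.3145 0.1676 0.128 ]]
top orange 34 [338.8, 291.7] [335, 287, 8, 10] [[ 0.3031 -0.1555  0.128 ]]
side yellow 492 [305.6, 214.6] [[0.51, -0.112], [0.48, -0.264], [0.421, -0.21], [0.455, -0.068]] [[ 0.4684 -0.1523  0.008 ]]
side orange 108 [213.2, 187.7] [206, 183, 16, 10] [[ 0.6908 -0.0488  0.128 ]]
side orange 104 [368.9, 189.9] [361, 185, 16, 10] [[ 0.3085 -0.1252  0.128 ]]
side orange 148 [274.2, 219.7] [265, 214, 18, 12] [[0.511 0.05  0.128]]
side orange 216 [357.1, 272.2] [348, 265, 21, 16] [[0.3139 0.1838 0.128 ]]
side orange 249 [243.4, 285.8] [232, 277, 22, 18] [[0.5209 0.2695 0.128 ]]
```

View pics/crop0.png

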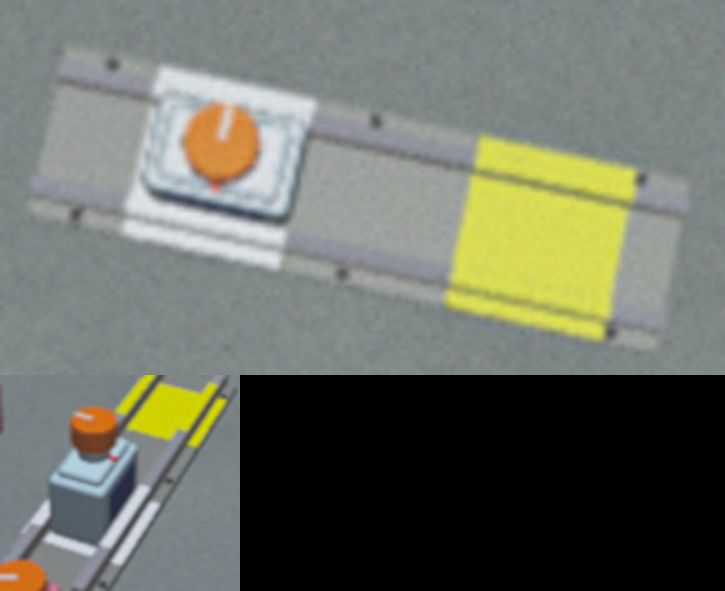

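The crop shows the pale-blue bottle with its orange cap in the channel, inside the white mark. The red bar is toward image-down (world -x) and the stripe toward image-up, so the choice is confirmed. Next I measure accurately.

```bash
cat >> h.py <<'E'
def shape(c):
    """yellow mark floor centre, channel yaw, from top view"""
    m=mask(c,(25,150,100),(35,255,255)); p=np.argwhere(m)[:,::-1]; W=ray(c,p,.008)[:,:2]
    return p,W
E
python3 - <<'E'
from h import *
T=load("top0.npz");S=load("side0.npz")
# channel direction: rails' bolts/edges via yellow+white masks: rect of whole yellow at ~z=.02
for nm,c in(("top",T),("side",S)):
    y=mask(c,(24,110,90),(36,255,255)); y=cv2.morphologyEx(y,cv2.MORPH_CLOSE,np.ones((5,5)))
    h=cv2.findContours(y,0,2)[0]; h=max(h,key=cv2.contourArea)
    p=np.argwhere(cv2.drawContours(y*0,[h],-1,255,-1))[:,::-1]
    W=ray(c,p,.008)[:,:2].astype(np.float32)
    r=cv2.minAreaRect(W);b=cv2.boxPoints(r);print(nm,"yellow rect",r[0],r[1],b.round(4).tolist())
    e=[b[1]-b[0],b[2]-b[1]];d=min(e,key=lambda v:abs(v[0])/abs(v[1]));d=d/np.linalg.norm(d)*np.sign(d[1])
    n=np.array([d[1],-d[0]]);print("yaw",np.arctan2(-d[0],d[1]))
    M=W.mean(0);v=(W-np.array(r[0]))@n;u=(W-np.array(r[0]))@d
    for lo in np.arange(-.055,.055,.01):
        k=(v>=lo)&(v<lo+.01)
        if k.sum()>10:
            q=np.percentile(u[k],[2,98]);print(round(lo+.005,3),q.round(4),(q.mean()*d+(lo+.005)*n+r[0]).round(4))
# cap in both views
for nm,c,bx in(("top",T,(255,205,285,232)),("side",S,(262,208,288,240))):
    m=mask(c,(3,120,80),(19,255,255));z=m*0;z[bx[1]:bx[3],bx[0]:bx[2]]=m[bx[1]:bx[3],bx[0]:bx[2]]
    h=cv2.convexHull(np.argwhere(z)[:,::-1].astype(np.int32));f=cv2.fillConvexPoly(z*0,h,255)
    ce=np.argwhere(f)[:,::-1].mean(0);b=cv2.boundingRect(h);print(nm,"cap",ce,b,ray(c,ce,.1155).round(4))
    st=(f>0)&(c["img"].min(2)>140);s=np.argwhere(st)[:,::-1]
    if len(s):
        w=ray(c,s,.1285)[:,:2];print("stripe",len(s),s.mean(0),w.mean(0).round(4))
# red bar, top
hsv=cv2.cvtColor(T["img"],cv2.COLOR_RGB2HSV);
print(T["img"][224:232,264:272].tolist())
E
```

```text
top yellow rect (0.4700647294521332, -0.15170127153396606) (0.10046188533306122, 0.10830915719270706) [[0.4066999852657318, -0.18970000743865967], [0.5127000212669373, -0.21199999749660492], [0.5333999991416931, -0.1137000024318695], [0.42739999294281006, -0.09139999747276306]]
yaw -0.20718604
-0.05 [-0.0477  0.0479] [ 0.4212 -0.1413]
-0.04 [-0.047  0.046] [ 0.4308 -0.144 ]
-0.03 [-0.047   0.0472] [ 0.4407 -0.1454]
-0.02 [-0.0458  0.0474] [ 0.4507 -0.1468]
-0.01 [-0.0465  0.048 ] [ 0.4604 -0.1489]
0.0 [-0.0471  0.0475] [ 0.4701 -0.1515]
0.01 [-0.0459  0.0488] [ 0.4802 -0.1523]
0.02 [-0.0465  0.0477] [ 0.4898 -0.1553]
0.03 [-0.0453  0.0485] [ 0.4997 -0.1563]
0.04 [-0.049   0.0467] [ 0.509  -0.1611]
0.05 [-0.0473  0.046 ] [ 0.5189 -0.1626]
side yellow rect (0.4687199294567108, -0.16285449266433716) (0.12499231100082397, 0.1106383353471756) [[0.4016000032424927, -0.21240000426769257], [0.5098000168800354, -0.23549999296665192], [0.5358999967575073, -0.11330000311136246], [0.427700012922287, -0.09019999951124191]]
yaw -0.21043386
-0.05 [-0.0359  0.06  ] [ 0.4223 -0.1407]
-0.04 [-0.049  0
[... 1010 characters left out ...]
5, 125, 115], [157, 147, 149]], [[178, 190, 198], [166, 180, 187], [170, 168, 175], [194, 132, 134], [192, 118, 116], [155, 143, 147], [151, 163, 168], [169, 183, 193]], [[176, 191, 199], [184, 199, 207], [197, 203, 212], [204, 180, 184], [205, 166, 170], [170, 169, 176], [162, 179, 185], [170, 186, 192]], [[132, 147, 160], [153, 171, 181], [164, 182, 193], [172, 182, 188], [179, 186, 195], [180, 192, 202], [191, 205, 213], [188, 201, 208]], [[72, 83, 100], [80, 93, 111], [86, 97, 115], [104, 119, 130], [123, 138, 149], [142, 161, 176], [160, 178, 189], [167, 181, 191]], [[110, 118, 124], [99, 101, 110], [73, 79, 93], [66, 70, 88], [68, 75, 91], [77, 85, 106], [78, 91, 108], [90, 102, 118]]]
```

```bash
cat > plan.py <<'E'
import sys,numpy as np
from scipy.spatial.transform import Rotation as Ro
from rig import get_obs
def plan(goal,yang,n):
    """rows (mm,deg) from present pose to goal xyz with tool-down y axis at world angle yang(deg)"""
    o=get_obs();R0=Ro.from_quat(o["tool_rot"]);a=np.radians(yang)
    y=np.array([np.cos(a),np.sin(a),0]);z=np.array([0,0,-1.]);G=Ro.from_matrix(np.c_[np.cross(y,z),y,z])
    rv=(R0.inv()*G).as_rotvec();dp=(np.array(goal)-o["position"])/n
    for i in range(n):
        R=R0*Ro.from_rotvec(rv*i/n);print((R.inv().apply(dp)*1000).round(1),np.degrees(rv/n).round(2))
def stat():
    o=get_obs();M=Ro.from_quat(o["tool_rot"]).as_matrix()
    print("t",o["time"],"p",(o["position"]*1e3 if hasattr(o["position"],'shape') else np.array(o["position"])*1e3).round(1),"yang",np.degrees(np.arctan2(M[1,1],M[0,1])).round(2),"tilt",M[:2,2].round(4),"F",np.round(o["ft_force"],2),"M",np.round(o["moment"],3),"w",round(o["grip_width"],4),"gf",round(o["grip_force"],1),"q6",np.round(o["q"][5],3))
if __name__=="__main__":
    if len(sys.argv)>1: plan([float(v) for v in sys.argv[1:4]],float(sys.argv[4]),int(sys.argv[5]))
    stat()
E
python3 plan.py 0.513 0.044 0.24 78.1 15
```

```text
[ 32.8 -31.6   0.1] [-0.   -0.01 -9.75]
[ 37.7 -25.6   0.1] [-0.   -0.01 -9.75]
[ 41.5 -18.9   0.1] [-0.   -0.01 -9.75]
[ 44.1 -11.6   0.1] [-0.   -0.01 -9.75]
[45.4 -3.9  0.1] [-0.   -0.01 -9.75]
[45.4  3.8  0.1] [-0.   -0.01 -9.75]
[44.1 11.5  0.1] [-0.   -0.01 -9.75]
[41.5 18.8  0. ] [-0.   -0.01 -9.75]
[37.8 25.5  0. ] [-0.   -0.01 -9.75]
[32.9 31.6  0. ] [-0.   -0.01 -9.75]
[27.1 36.7  0. ] [-0.   -0.01 -9.75]
[20.5 40.7  0. ] [-0.   -0.01 -9.75]
[13.3 43.6  0. ] [-0.   -0.01 -9.75]
[ 5.7 45.2  0. ] [-0.   -0.01 -9.75]
[-2.1 45.5  0. ] [-0.   -0.01 -9.75]
t 0.1 p [ 232.2 -579.6  240.4] yang -68.18 tilt [-0.0004  0.0019] F [-0.09 -0.26 -0.12] M [-0.022 -0.007 -0.003] w 0.0871 gf 0.0 q6 -0.178
```

```bash
python3 -m pendant '[[[0.033,-0.032,0,0,0,-9.75,1],[0.038,-0.026,0,0,0,-9.75,1],[0.0415,-0.019,0,0,0,-9.75,1],[0.044,-0.0115,0,0,0,-9.75,1],[0.0455,-0.004,0,0,0,-9.75,1]]]'
python3 -m pendant '[[[0.0455,0.004,0,0,0,-9.75,1],[0.044,0.0115,0,0,0,-9.75,1],[0.0415,0.019,0,0,0,-9.75,1],[0.038,0.0255,0,0,0,-9.75,1],[0.033,0.0315,0,0,0,-9.75,1]]]'
python3 -m pendant '[[[0.027,0.0365,0,0,0,-9.75,1],[0.0205,0.0405,0,0,0,-9.75,1],[0.0135,0.0435,0,0,0,-9.75,1],[0.0055,0.045,0,0,0,-9.75,1],[0,0,0,0,0,0,1]]]'
python3 plan.py 0.513 0.044 0.18 78.1 3
```

```text
time: 0.72
position: [0.3262, -0.3698, 0.241]
tool_rot: [0.815, 0.58, 0.0, -0.0]
ft_force: [0.1, 0.2, 0.2]
grip_width: 0.087
grip_force: 0.0
time: 1.35
position: [0.42, -0.1619, 0.2411]
tool_rot: [0.503, 0.864, 0.0, -0.0]
ft_force: [1.5, -0.9, -0.0]
grip_width: 0.0866
grip_force: 0.0
time: 1.98
position: [0.4946, 0.0048, 0.241]
tool_rot: [0.186, 0.983, 0.0, -0.0]
ft_force: [-1.0, -0.4, 0.1]
grip_width: 0.087
grip_force: 0.0
[-0.9 14.4 20.3] [ 0.01 -0.   -3.17]
[-1.7 14.3 20.3] [ 0.01 -0.   -3.17]
[-2.5 14.2 20.3] [ 0.01 -0.   -3.17]
t 1.975 p [494.6   4.8 241. ] yang 68.58 tilt [-0.0001  0.0004] F [-1.04 -0.45  0.14] M [ 0.012 -0.11  -0.003] w 0.087 gf 0.0 q6 -1.414
```

```bash
python3 -m pendant '[[[-0.001,0.0145,0.020,0,0,-3.2,1],[-0.0015,0.0145,0.020,0,0,-3.2,1],[-0.0025,0.014,0.021,0,0,-3.1,1],[0,0,0,0,0,0,1],[0,0,0,0,0,0,1]]]'
python3 plan.py 0.513 0.044 0.116 78.1 3
python3 - <<'E'
from rig import camera
import cv2
c=camera("side");cv2.imwrite("pics/s1.png",cv2.resize(c["img"][130:300,180:380],(800,680))[:600,:,::-1])
E
```

```text
time: 2.6
position: [0.5124, 0.0406, 0.1806]
tool_rot: [0.107, 0.994, -0.0, -0.0]
ft_force: [0.2, -0.3, -0.1]
grip_width: 0.0873
grip_force: 0.0
[ 0.   1.2 21.5] [-0.01 -0.   -0.13]
[ 0.   1.1 21.5] [-0.01 -0.   -0.13]
[ 0.   1.1 21.5] [-0.01 -0.   -0.13]
t 2.6 p [512.4  40.6 180.6] yang 77.71 tilt [-0.0001 -0.0004] F [ 0.19 -0.35 -0.11] M [ 0.135 -0.114  0.001] w 0.0873 gf 0.0 q6 -1.494
```

View pics/s1.png

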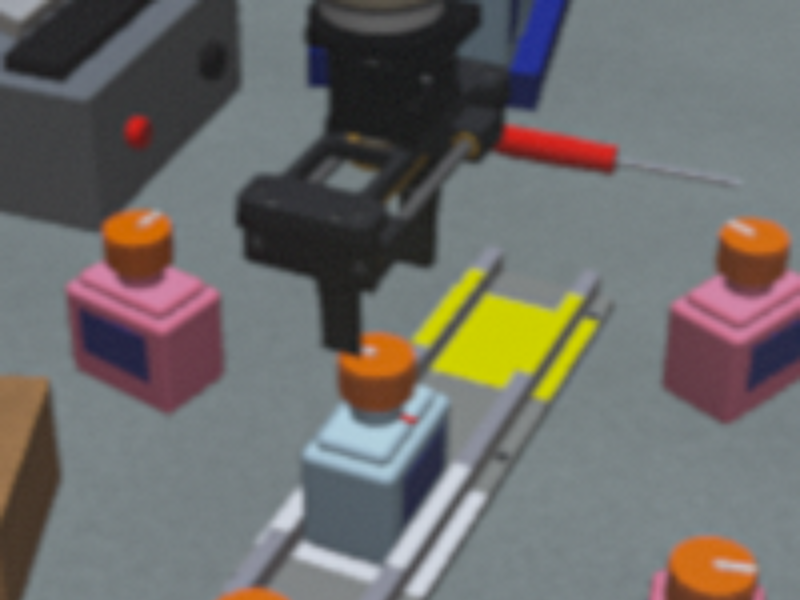

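The crop shows the open fingers straddling the cap (375,375), with the near finger at about (345,330). The alignment is right, so I descend and grip.

```bash
python3 -m pendant '[[[0,0.001,0.0215,0,0,-0.4,1],[0,0.001,0.0215,0,0,0,1],[0,0.0015,0.0215,0,0,0,1],[0,0,0,0,0,0,1],[0,0,0,0,0,0,1]]]'
python3 plan.py
python3 -m pendant '[[[0,0,0,0,0,0,0.45],[0,0,0,0,0,0,0.45],[0,0,0,0,0,0,0.45],[0,0,0,0,0,0,0.45],[0,0,0,0,0,0,0.45]]]' 20
python3 -m pendant '[[[0,0,0,0,0,0,0.4],[0,0,0,0,0,0,0.4],[0,0,0,0,0,0,0.4],[0,0,0,0,0,0,0.4],[0,0,0,0,0,0,0.4]]]' 20
python3 plan.py 0.4707 -0.1508 0.116 78.1 10
```

```text
time: 3.28
position: [0.5139, 0.0445, 0.1168]
tool_rot: [0.103, 0.995, -0.0, 0.001]
ft_force: [0.3, -0.1, 0.9]
grip_width: 0.0869
grip_force: 0.0
t 3.275 p [513.9  44.5 116.8] yang 78.18 tilt [ 0.0018 -0.0003] F [ 0.35 -0.14  0.88] M [ 0.066 -0.115 -0.045] w 0.0869 gf 0.0 q6 -1.495
time: 3.9
position: [0.5132, 0.0449, 0.1158]
tool_rot: [0.102, 0.995, -0.0, -0.0]
ft_force: [-0.3, -3.0, 2.2]
grip_width: 0.045
grip_force: 1.3
time: 4.53
position: [0.5132, 0.0449, 0.1157]
tool_rot: [0.103, 0.995, -0.0, -0.0]
ft_force: [0.5, -1.7, 0.7]
grip_width: 0.0436
grip_force: 20.0
[  0.2 -20.   -0. ] [-0.   -0.    0.01]
[  0.2 -20.   -0. ] [-0.   -0.    0.01]
[  0.2 -20.   -0. ] [-0.   -0.    0.01]
[  0.2 -20.   -0. ] [-0.   -0.    0.01]
[  0.1 -20.   -0. ] [-0.   -0.    0.01]
[  0.1 -20.   -0. ] [-0.   -0.    0.01]
[  0.1 -20.   -0. ] [-0.   -0.    0.01]
[  0.1 -20.   -0. ] [-0.   -0.    0.01]
[  0.1 -20.   -0. ] [-0.   -0.    0.01]
[  0.1 -20.   -0. ] [-0.   -0.    0.01]
t 4.525 p [513.2  44.9 115.7] yang 78.22 tilt [-0.0002 -0.0001] F [ 0.54 -1.7   0.69] M [-0.234 -0.077  0.04 ] w 0.0436 gf 20.0 q6 -1.495
```

```bash
python3 -m pendant '[[[0,-0.006,0,0,0,0,0.4],[0,-0.012,0,0,0,0,0.4],[0,-0.018,0,0,0,0,0.4],[0,-0.018,0,0,0,0,0.4],[0,-0.018,0,0,0,0,0.4]]]'
python3 plan.py
python3 -m pendant '[[[0,-0.020,0,0,0,0,0.4],[0,-0.020,0,0,0,0,0.4],[0,-0.020,0,0,0,0,0.4],[0,-0.020,0,0,0,0,0.4],[0,-0.018,0,0,0,0,0.4]]]'
python3 -m pendant '[[[0,-0.014,0,0,0,0,0.4],[0,-0.006,0,0,0,0,0.4],[0,-0.002,0,0,0,0,0.4],[0,0,0,0,0,0,0.4],[0,0,0,0,0,0,0.4]]]'
python3 plan.py 0.4707 -0.1508 0.1157 78.2 1
python3 - <<'E'
from rig import camera
from h import *
o=np.zeros((600,800,3),np.uint8)
T=camera("top");S=camera("side");np.savez("top1.npz",**T);np.savez("side1.npz",**S)
cv2.imwrite("pics/c2.png",np.hstack([cv2.resize(T["img"][190:270,280:380],(400,320)),cv2.resize(S["img"][150:250,260:360],(320,320))])[:,:,::-1])
E
```

```text
time: 5.15
position: [0.4981, -0.027, 0.1158]
tool_rot: [0.103, 0.995, 0.0, -0.0]
ft_force: [1.0, 2.2, 1.2]
grip_width: 0.0436
grip_force: 20.0
t 5.15 p [498.1 -27.  115.8] yang 78.17 tilt [-0.0002  0.0001] F [1.03 2.2  1.21] M [ 0.445 -0.22   0.024] w 0.0436 gf 20.0 q6 -1.643
time: 5.78
position: [0.4778, -0.1229, 0.1157]
tool_rot: [0.103, 0.995, 0.0, -0.0]
ft_force: [0.5, 2.1, 0.1]
grip_width: 0.0433
grip_force: 20.0
time: 6.4
position: [0.4739, -0.143, 0.1158]
tool_rot: [0.102, 0.995, -0.0, -0.0]
ft_force: [-1.6, -2.2, 0.1]
grip_width: 0.0431
grip_force: 20.0
[ 1.6 -8.3  0.1] [-0.05 -0.01  0.09]
t 6.4 p [ 473.9 -143.   115.8] yang 78.29 tilt [-0.0004 -0.0008] F [-1.57 -2.21  0.06] M [-0.195  0.1   -0.026] w 0.0431 gf 20.0 q6 -1.884
```

View pics/c2.png

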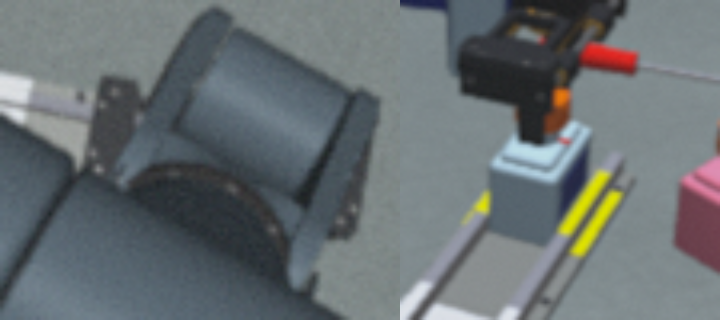

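The top view is blocked by the arm. The side view shows the gripped bottle upright between the rails, entering the yellow mark. I move the last 8 mm and then measure the base edge against the mark.

```bash
python3 -m pendant '[[[0,-0.003,0,0,0,0,0.4],[0,-0.003,0,0,0,0,0.4],[0,-0.002,0,0,0,0,0.4],[0,0,0,0,0,0,0.4],[0,0,0,0,0,0,0.4]]]'
python3 plan.py
python3 - <<'E'
from rig import camera
from h import *
S=camera("side");np.savez("side2.npz",**S)
# rectify floor plane z=.008 around yellow mark, channel axes: 0.5mm/px
yaw=-.208;d=np.array([-np.sin(yaw),np.cos(yaw)]);n=np.array([np.cos(yaw),np.sin(yaw)]);c0=np.array([.4707,-.1508])
def rect(S,z,U=np.arange(-.07,.1,.0005),V=np.arange(-.06,.06,.0005)):
    P=np.array([[*(c0+u*d+v*n),z] for u in U for v in V]);q=(P@S["R"].T+S["t"])@S["intrinsics"].T;q=(q[:,:2]/q[:,2:]).astype(np.float32).reshape(len(U),len(V),2)
    return cv2.remap(S["img"],q[...,0],q[...,1],cv2.INTER_CUBIC)
a=np.hstack([rect(S,.008),rect(dict(np.load("side0.npz")),.008),rect(S,.026)])
cv2.imwrite("pics/r2.png",cv2.resize(a,None,fx=1.1,fy=1.6)[:,:,::-1])
r=rect(S,.008);
for v in(-.02,-.01,0,.01,.02):
    j=int((v+.06)/.0005);k=slice(int(.11/.0005),int(.13/.0005),3)
    print(v,[(round((i*.0005-.07)*1e3),r[i,j-4:j+4].mean(0).round().astype(int).tolist()) for i in range(216,262,3)])
E
```

```text
time: 7.12
position: [0.4722, -0.1508, 0.1157]
tool_rot: [0.103, 0.995, -0.0, -0.0]
ft_force: [-0.7, 1.7, 1.1]
grip_width: 0.0435
grip_force: 20.0
t 7.125 p [ 472.2 -150.8  115.7] yang 78.22 tilt [-0.0004  0.    ] F [-0.7   1.65  1.09] M [ 0.363 -0.033 -0.043] w 0.0435 gf 20.0 q6 -1.9
-0.02 [(38, [107, 118, 128]), (39, [113, 122, 122]), (41, [123, 130, 115]), (42, [140, 145, 110]), (44, [157, 160, 104]), (46, [170, 173, 99]), (47, [178, 179, 99]), (48, [177, 179, 104]), (50, [170, 173, 115]), (51, [161, 164, 130]), (53, [151, 156, 142]), (54, [145, 149, 147]), (56, [141, 145, 149]), (57, [138, 142, 152]), (59, [137, 142, 152]), (60, [138, 143, 151])]
-0.01 [(38, [92, 103, 107]), (39, [105, 115, 101]), (41, [125, 133, 89]), (42, [154, 159, 71]), (44, [178, 181, 53]), (46, [193, 196, 41]), (47, [198, 199, 42]), (48, [191, 191, 58]), (50, [178, 178, 82]), (51, [162, 164, 109]), (53, [150, 152, 128]), (54, [142, 145, 137]), (56, [137, 141, 142]), (57, [134, 138, 145]), (59, [134, 139, 145]), (60, [135, 140, 144])]
0 [(38, [92, 103, 105]), (39, [104, 113, 98]), (41, [124, 131, 87]), (42, 
[... 318 characters left out ...]
9, [106, 116, 99]), (41, [128, 135, 85]), (42, [154, 160, 67]), (44, [177, 181, 51]), (46, [192, 195, 44]), (47, [196, 198, 50]), (48, [190, 191, 67]), (50, [178, 180, 90]), (51, [164, 167, 115]), (53, [153, 157, 131]), (54, [145, 150, 140]), (56, [138, 144, 145]), (57, [135, 141, 148]), (59, [135, 141, 147]), (60, [136, 142, 145])]
0.02 [(38, [90, 102, 106]), (39, [104, 114, 101]), (41, [128, 136, 88]), (42, [156, 161, 69]), (44, [179, 183, 51]), (46, [194, 197, 40]), (47, [199, 201, 43]), (48, [192, 192, 58]), (50, [177, 178, 81]), (51, [162, 162, 106]), (53, [150, 152, 124]), (54, [142, 144, 134]), (56, [136, 139, 141]), (57, [134, 138, 145]), (59, [134, 140, 146]), (60, [136, 142, 145])]
```

View pics/r2.png

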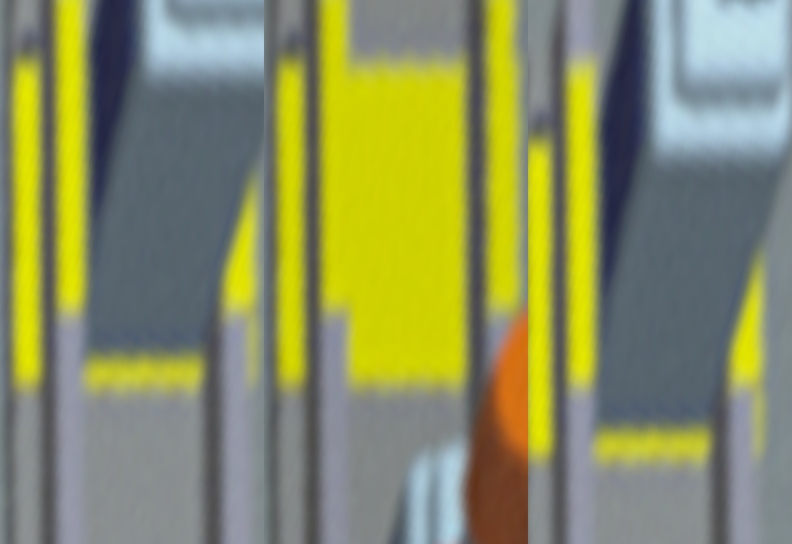

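```bash
cat > edge.py <<'E'
from h import *
import sys
yaw=-.208;d=np.array([-np.sin(yaw),np.cos(yaw)]);n=np.array([np.cos(yaw),np.sin(yaw)])
def prof(S,c0,z,U,V=np.arange(-.015,.0151,.001)):
    P=np.array([[*(c0+u*d+v*n),z] for u in U for v in V]);q=(P@S["R"].T+S["t"])@S["intrinsics"].T;q=(q[:,:2]/q[:,2:]).astype(np.float32).reshape(len(U),len(V),2)
    return cv2.remap(S["img"],q[...,0],q[...,1],cv2.INTER_LINEAR).astype(float).mean(1)
U=np.arange(.02,.0701,.0005)
def edges(nm,c0):
    S=load(nm)
    for z in(.008,.088):
        p=prof(S,np.array(c0),z,U);s=p.sum(1);g=np.gradient(cv2.GaussianBlur(s,(1,7),0).ravel())
        print(nm,z,"sum-gradient peaks mm",[(round(U[i]*1e3,1),round(g[i],1)) for i in range(2,len(g)-2) if abs(g[i])>4 and abs(g[i])==abs(g[i-2:i+3]).max()])
        if z<.01: print([int(x) for x in s[::2]])
if __name__=="__main__":
    edges("side0.npz",(.5132,.0449)); edges("side2.npz",(.4722,-.1508))
E
python3 edge.py
```

```text
side0.npz 0.008 sum-gradient peaks mm [(np.float64(41.5), np.float64(27.2)), (np.float64(55.5), np.float64(-18.2))]
[279, 279, 278, 278, 279, 279, 279, 278, 278, 277, 276, 275, 274, 272, 270, 268, 271, 282, 304, 336, 379, 432, 488, 540, 581, 610, 628, 639, 644, 644, 641, 634, 621, 599, 570, 534, 497, 462, 434, 413, 400, 394, 392, 393, 394, 395, 396, 396, 396, 396, 397]
side0.npz 0.088 sum-gradient peaks mm [(np.float64(39.0), np.float64(-14.7)), (np.float64(46.5), np.float64(17.1)), (np.float64(57.5), np.float64(-17.7))]
side2.npz 0.008 sum-gradient peaks mm [(np.float64(42.0), np.float64(9.4))]
[297, 297, 296, 296, 295, 295, 295, 294, 294, 294, 293, 292, 292, 291, 291, 292, 295, 301, 311, 324, 339, 357, 376, 395, 412, 426, 436, 442, 445, 446, 446, 443, 440, 435, 431, 427, 423, 422, 421, 420, 420, 420, 421, 422, 422, 423, 423, 423, 423, 422, 422]
side2.npz 0.088 sum-gradient peaks mm [(np.float64(21.5), np.float64(10.8)), (np.float64(41.0), np.float64(-12.3)), (np.float64(50.0), np.float64(13.8)), (np.float64(62.5), np.float64(-15.1))]
```

```bash
python3 - <<'E'
from edge import *
U=np.arange(-.08,.0801,.0005);c0=np.array([.4722,-.1508])
for nm in("top0.npz","side0.npz","side2.npz"):
    S=load(nm);p=prof(S,c0,.008,U)
    y=cv2.GaussianBlur(p[:,:2].mean(1)-p[:,2],(1,5),0).ravel()
    m=y>(y.max()+y[-20:].mean())/2;print(nm,"yellow edges rel TCP mm",(U[np.where(np.diff(m.astype(int)))[0]]*1e3).round(1))
# shoulder-level cap check in top0: cap & bottle edges along u at z=.088 
S=load("top0.npz");U=np.arange(-.06,.0601,.0005)
p=prof(S,np.array([.5132,.0449])+.02*n*0,.088,U,np.array([.024,.026,.028])*1);print((p.sum(1)[::4]).astype(int).tolist())
E
```

```text
top0.npz yellow edges rel TCP mm [-50.5  49. ]
side0.npz yellow edges rel TCP mm [-49.5  49. ]
side2.npz yellow edges rel TCP mm [41.  50.5]
[440, 441, 442, 442, 443, 453, 485, 553, 578, 585, 607, 601, 581, 568, 564, 567, 585, 593, 594, 575, 560, 546, 558, 568, 572, 536, 505, 492, 495, 520, 569, 591, 582, 543, 530, 529, 525, 546, 570, 571, 559, 549, 547, 556, 566, 580, 578, 569, 567, 569, 576, 600, 615, 613, 556, 499, 457, 445, 440, 445, 440]
```

The bottle is centred to within about 1 mm in both views and has not been lifted. Now I screw it clockwise, which is +z of the tool, following the thread down.

```bash

python3 -m pendant '[[[0,0,0.0002,0,0,6,0.4],[0,0,0.0002,0,0,10,0.4],[0,0,0.0002,0,0,10,0.4],[0,0,0.0001,0,0,10,0.4],[0,0,0.0002,0,0,10,0.4]]]' >/dev/null; python3 plan.py
python3 -m pendant '[[[0,0,0.0002,0,0,10,0.4],[0,0,0.0001,0,0,10,0.4],[0,0,0.0002,0,0,10,0.4],[0,0,0.0002,0,0,10,0.4],[0,0,0.0001,0,0,10,0.4]]]' >/dev/null; python3 plan.py
python3 -m pendant '[[[0,0,0.0002,0,0,10,0.4],[0,0,0.0002,0,0,10,0.4],[0,0,0.0002,0,0,10,0.4],[0,0,0.0001,0,0,10,0.4],[0,0,0.0001,0,0,6,0.4]]]' >/dev/null; python3 plan.py
```

```text
t 7.8 p [ 472.6 -150.6  114.9] yang 31.9 tilt [0.0005 0.0001] F [0.14 3.08 2.06] M [ 0.424 -0.205  0.074] w 0.0431 gf 20.0 q6 -1.092
t 8.425 p [ 473.1 -151.1  114.2] yang -18.09 tilt [ 0.0015 -0.0009] F [ 0.81  1.63 -0.17] M [ 0.199 -0.182  0.031] w 0.0436 gf 20.0 q6 -0.219
t 9.05 p [ 473.2 -151.6  113.4] yang -63.97 tilt [ 0.0018 -0.0018] F [-0.23 -2.02  1.26] M [-0.061 -0.028  0.022] w 0.0437 gf 20.0 q6 0.582
```

```bash

python3 -m pendant '[[[0,0,0.0001,0,0,5,0.4],[0,0,0.0001,0,0,5,0.4],[0,0,0.0001,0,0,5,0.4],[0,0,0.0001,0,0,5,0.4],[0,0,0,0,0,0,0.4]]]' >/dev/null; python3 plan.py
python3 -m pendant '[[[0,0,0.0001,0,0,2,0.4],[0,0,0,0,0,2,0.4],[0,0,0.0001,0,0,2,0.4],[0,0,0,0,0,2,0.4],[0,0,0,0,0,0,0.4]]]' >/dev/null; python3 plan.py
python3 -m pendant '[[[0,0,0.0001,0,0,2,0.4],[0,0,0,0,0,2,0.4],[0,0,0,0,0,2,0.4],[0,0,0,0,0,2,0.4],[0,0,0,0,0,0,0.4]]]' >/dev/null; python3 plan.py
```

```text
t 9.675 p [ 473.3 -151.8  113.1] yang -83.73 tilt [ 0.0021 -0.0018] F [ 0.41 -0.26  0.3 ] M [-0.162 -0.002 -0.043] w 0.0437 gf 20.0 q6 0.927
t 10.3 p [ 472.9 -151.   112.9] yang -91.82 tilt [ 0.0011 -0.0005] F [ 1.13 -2.18  2.76] M [-0.453 -0.277 -0.023] w 0.0432 gf 20.0 q6 1.068
t 10.925 p [ 472.6 -150.9  112.7] yang -99.83 tilt [ 0.0005 -0.0001] F [ 2.74 -3.1   4.03] M [-0.536 -0.309  0.018] w 0.0432 gf 20.0 q6 1.207
```

```bash

python3 -m pendant '[[[0,0,0,0,0,2,0.4],[0,0,0.0001,0,0,2,0.4],[0,0,0,0,0,2,0.4],[0,0,0,0,0,0,0.4],[0,0,0,0,0,0,0.4]]]' >/dev/null; python3 plan.py
python3 -m pendant '[[[0,0,0,0,0,2,0.4],[0,0,0.0001,0,0,2,0.4],[0,0,0,0,0,2,0.4],[0,0,0,0,0,0,0.4],[0,0,0,0,0,0,0.4]]]' >/dev/null; python3 plan.py
python3 - <<'E'
from rig import camera
import cv2,numpy as np
c=camera("side");np.savez("side3.npz",**c);cv2.imwrite("pics/s3.png",cv2.resize(c["img"][160:230,270:350],(800,700),interpolation=cv2.INTER_CUBIC)[:600,:,::-1])
E
```

```text
t 11.55 p [ 472.6 -151.   112.5] yang -105.77 tilt [ 0.0004 -0.0005] F [ 1.69 -4.8   4.2 ] M [-0.652 -0.272  0.52 ] w 0.0431 gf 20.0 q6 1.311
t 12.175 p [ 472.  -150.8  112.3] yang -111.82 tilt [-0.0008  0.0003] F [ 0.99 -5.11  4.72] M [-0.734 -0.126  0.388] w 0.0433 gf 20.0 q6 1.417
```

View pics/s3.png

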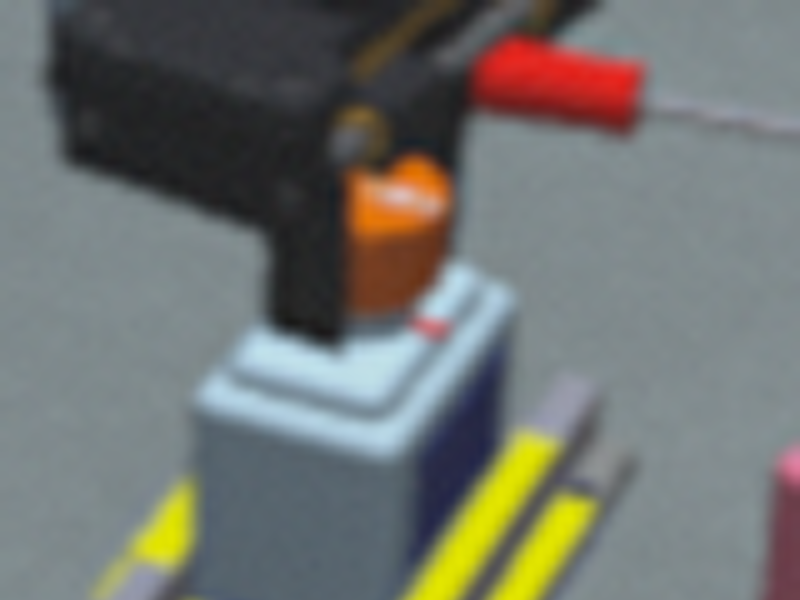

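The side crop shows the cap's stripe at (405,195) pointing toward the red bar (432,325). Together with the torque jump to 0.5 N m at about 184°, this means the cap has bottomed out. I regrip to release the wind-up, then back off 90° while rising 1.5 mm.

```bash

python3 -m pendant '[[[0,0,0,0,0,0,0.7],[0,0,0,0,0,0,0.7],[0,0,0,0,0,0,0.7],[0,0,0,0,0,0,0.7],[0,0,0,0,0,0,0.7]]]' >/dev/null; python3 plan.py
python3 -m pendant '[[[0,0,0,0,0,0,0.4],[0,0,0,0,0,0,0.4],[0,0,0,0,0,0,0.4],[0,0,0,0,0,0,0.4],[0,0,0,0,0,0,0.4]]]' 20 >/dev/null; python3 plan.py
python3 - <<'E'
from rig import camera
import numpy as np
np.savez("side4.npz",**camera("side"))
from edge import edges
edges("side4.npz",(.4722,-.1508))
E
```

```text
t 12.85 p [ 472.2 -150.6  112.2] yang -111.8 tilt [-0.0005  0.0005] F [0.14 1.13 0.16] M [ 0.035  0.045 -0.084] w 0.0609 gf 0.0 q6 1.416
t 13.475 p [ 472.4 -150.9  112.4] yang -111.78 tilt [ 0.     -0.0001] F [-0.41 -1.15  0.03] M [ 0.017  0.103 -0.029] w 0.0436 gf 20.0 q6 1.416
side4.npz 0.008 sum-gradient peaks mm [(np.float64(41.5), np.float64(9.4))]
[296, 296, 295, 295, 295, 295, 295, 295, 295, 294, 293, 292, 291, 290, 290, 291, 295, 303, 314, 328, 344, 363, 382, 400, 417, 430, 440, 446, 450, 451, 449, 446, 442, 437, 432, 429, 426, 425, 424, 424, 423, 423, 423, 423, 424, 424, 424, 424, 424, 424, 424]
side4.npz 0.088 sum-gradient peaks mm [(np.float64(22.0), np.float64(17.3)), (np.float64(41.0), np.float64(-12.5)), (np.float64(50.0), np.float64(13.8)), (np.float64(62.5), np.float64(-15.3))]
```

```bash

python3 -m pendant '[[[0,0,-0.0001,0,0,-6,0.4],[0,0,-0.0002,0,0,-10,0.4],[0,0,-0.0002,0,0,-10,0.4],[0,0,-0.0001,0,0,-10,0.4],[0,0,-0.0002,0,0,-10,0.4]]]' >/dev/null; python3 plan.py
python3 -m pendant '[[[0,0,-0.0001,0,0,-10,0.4],[0,0,-0.0002,0,0,-10,0.4],[0,0,-0.0002,0,0,-10,0.4],[0,0,-0.0001,0,0,-10,0.4],[0,0,0,0,0,-4,0.4]]]' >/dev/null; python3 plan.py
python3 -m pendant '[[[0,0,0,0,0,0,0.4],[0,0,0,0,0,0,0.4],[0,0,0,0,0,0,0.4],[0,0,0,0,0,0,0.4],[0,0,0,0,0,0,0.4]]]' >/dev/null; python3 plan.py
python3 - <<'E'
from rig import camera
import numpy as np,cv2
c=camera("side");np.savez("side5.npz",**c)
from edge import edges
edges("side5.npz",(.4722,-.1508))
cv2.imwrite("pics/s5.png",cv2.resize(c["img"][160:230,270:350],(800,700),interpolation=cv2.INTER_CUBIC)[:600,:,::-1])
E
```

```text
t 14.15 p [ 472.4 -150.8  113.1] yang -65.48 tilt [0.     0.0001] F [-0.33 -0.6  -0.69] M [-0.034  0.021 -0.119] w 0.0434 gf 20.0 q6 0.608
t 14.775 p [ 472.5 -150.8  113.8] yang -21.64 tilt [0.0002 0.    ] F [-0.4  -0.34  0.56] M [-0.024 -0.065 -0.087] w 0.0433 gf 20.0 q6 -0.157
t 15.4 p [ 472.4 -150.8  113.8] yang -21.79 tilt [ 0.0001 -0.    ] F [0.79 0.21 0.64] M [-0.028 -0.054  0.022] w 0.0436 gf 20.0 q6 -0.154
side5.npz 0.008 sum-gradient peaks mm [(np.float64(42.0), np.float64(9.4))]
[300, 299, 299, 299, 298, 298, 298, 298, 298, 297, 297, 296, 295, 294, 293, 293, 296, 303, 313, 326, 342, 359, 378, 397, 414, 428, 439, 446, 450, 451, 450, 447, 443, 439, 434, 430, 427, 425, 425, 425, 425, 425, 426, 426, 426, 426, 425, 425, 426, 426, 426]
side5.npz 0.088 sum-gradient peaks mm [(np.float64(21.5), np.float64(4.1)), (np.float64(41.5), np.float64(-12.3)), (np.float64(50.5), np.float64(14.0)), (np.float64(63.0), np.float64(-15.4))]
```

View pics/s5.png

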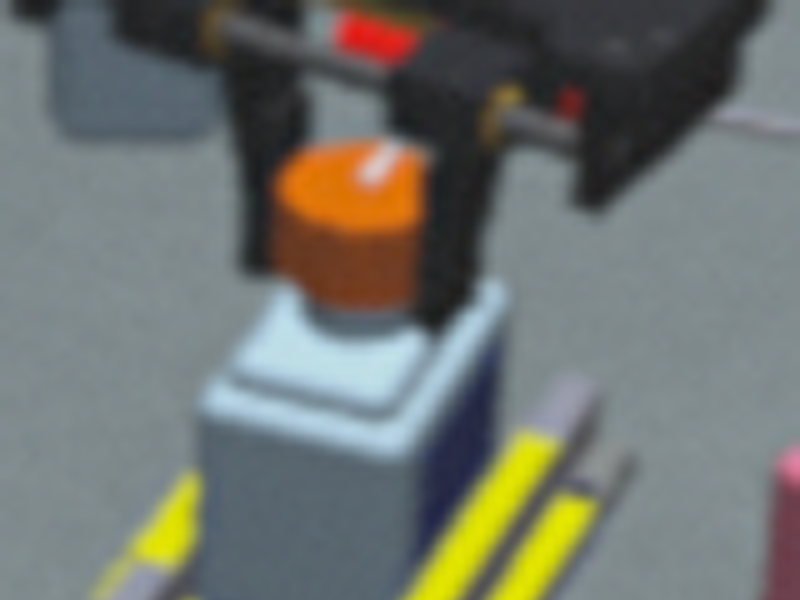

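The crop shows the stripe at (380,165) pointing along the channel toward -y, parallel to the bottle's side. That is 90° counter-clockwise from the red bar, with the cap held and the bottle upright on the yellow mark.

```bash
python3 -c "
from rig import hand_in;print(hand_in())"
```

```text
the job is handed in; nothing more can be done
None
```

The job is handed in: the bottle was slid to within about 1 mm of the yellow mark's centre by my measurement, and the cap was screwed down until it bottomed out. It was then backed off 90° and is still held between the fingers, at 15.4 s on the robot's clock; no verdict came back.

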